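# Hold the big clip open round the tall card

### The arm

A 7-joint arm with a two-finger parallel gripper is mounted at the origin on the work surface. World frame = base frame: x ahead of the robot, y to its left, z up, the work surface at z = 0. Lengths are in mm, angles in rad, forces in N, time in s.
With the tool pointing down it reaches from about 425 to 800 mm from the base axis. Payload 8.3 kg.
Tool frame: the origin (TCP) lies at the very end of the fingers, on their centre line; the grasp point (between the pads) lies 19 mm behind it (bot.grip_depth is the distance from the TCP to the grasp point, in mm); z points along the fingers, y is the line along which they close (so a half turn about z gives the same grasp; the last joint's range is limited). The gripper opens to 85 mm and grips with 20 to 120 N. Pads are 22 mm wide; open, the fingers measure 114 mm over their backs; the gripper's body (76 mm by 85 mm) begins 54 mm behind the grasp point. The pads swing forward as they close: fully open they stand 13 mm farther back than shut.
Start: joints at [1.05, 0.383, 0.016, 1.37, -0.006, 1.388, -0.046], TCP at [276.267, -560.606, 231.279] pointing down, gripper open.
Joint ranges: [-2.95, 2.95], [-0.25, 2.06], [-1.52, 1.56], [0.18, 2.33], [-1.44, 4.58], [0.02, 2.06], [-3.01, 3.01]. Speed limits (rad/s): [2.39, 2.39, 3.01, 3.01, 3.14, 3.14, 3.14].

### API

Orientations are given as a unit quaternion [x, y, z, w].
In Python, from cell import sensors, camera, job_done, bot gives the robot as it stands.
- The arm moves only by the tool arm_command, never from a script. Its argument "targets" is text: rows parted by semicolons, each of 5 numbers parted by spaces: the opening, from -1 (shut) to 1 (fully open), so that 0 is half open, then the shift along the tool's x, y, z normalised to -1 to 1, where 1 is 10 cm, then the turn about the tool's z normalised to -1 to 1, where 1 is 180 degrees. A call has 1 to 12 rows; each row is the pose to reach, as a shift and turn from the pose commanded when the call began, along the tool's axes at that moment, turning the shorter way round; what a row does not reach only later rows make up. A row lasts 1/10 s, in which the tool goes at most 50 mm and 8.59 degrees, less where a joint would pass 70% of its speed; a pose out of reach is approached as far as the arm can. A call with a number of a shift or a turn outside -1 to 1 is refused whole. A call with a gripper value outside its range is refused whole. The fingers move at their own pace and stop on an object; "newtons" is the grip in N (left out, the last holds). Time passes only in rows, so rows that repeat a pose let the fingers close. It gives the time, the measured TCP pose, the force, the opening and the grip force at its end, in the units of the state.
- sensors.get_state(): the state, without advancing time (a new reading comes with each control period).
- camera(name): name is "side" or "top"; returns a dict with "image" (400x640x3 uint8, red, green, blue), "fx", "fy", "cx", "cy" (pixels), "R" (3x3) and "t" (3): a world point X has camera coordinates R X + t. Camera axes: x right, y down, z forward; pixel columns grow to the right and rows downward; lengths in mm; the calibration is good to about 2 mm. A picture is of the moment at which its call begins. There is no depth.
- job_done(): hands the job in; it is judged then, once.
The state is a dict: "clock": time; "joint_positions": joint angles; "dq": joint speeds; "joint_torque": joint torques, N m; "tcp_pos": TCP position; "tool_rot": TCP orientation; "ft_force": force on the tool from outside, world axes, zero at the start; "torque": the same for the moment, N m; "gripper_width": finger opening in mm; "grip_force": force on a finger pad.
Only numpy, scipy, OpenCV 4.12 (cv2) and the standard library are available. Lean on these libraries where they do the work, as an engineer would, in place of code of your own. Each camera call takes 0.05 s, during which the arm holds its last target. There are 200 camera calls.

### The job

I want to add a note to the taller of the two cards that stand on the hall table. Pick up the big wooden spring clip by its tails, squeeze it wide open and hold it level and gaping round that card's near upright edge, about half-way up, with one jaw on each side and the edge about 2 cm inside the jaws, touching nothing of the card. Finish right there, still holding the clip squeezed open in the air, so that I can slip the note in before it is let go; do not shove the cards or disturb anything else.

Things in the scene. Friction and masses are not known exactly. Their poses are not given: they have to be found in the camera images.
- clip: the big wooden spring clip: a jumbo clothes-peg 148 mm long, plain pale wood, steel coil spring, about 65 g, lying on its side: spring axis upright, legs side by side, 26 mm high. Origin on the spring axis at the underside; x from tails to jaw tips, z up, y from right leg to left. Jaws reach 60 mm ahead of the spring axis, each 11 mm thick; tails reach 88 mm behind it, splayed when shut
- clip_centre (a point): point on the big clip's spring axis, half-way up (13 mm above its underside); axes as the clip
- clip_tails (a point): point midway between the two tails of the big clip, half-way up, 65 mm behind the spring axis: where to squeeze. Here the tails measure about 48 mm over their outer faces when the clip is shut and 22 mm when squeezed until they meet. Axes as the clip
- clip_mouth (a point): point midway between the jaw tips of the big clip, half-way up, 60 mm ahead of the spring axis; axes as the clip. The mouth stays on the clip's x axis as it opens
- clip_leg_left (a joint): turn of the left leg about the spring, rad: 0 shut, 0.19 when the tails meet (both at 0.19: 24 mm gape at the jaw tips, 17 mm gape 20 mm inside them). The spring shuts it: pinching at clip_tails takes about 5 N on each leg to begin and 7 N to open fully, so a grip of 20 N or more opens it fully; it closes when the grip is eased
- clip_leg_right (a joint): the same for the right leg, equal values for the same opening
- tall_card: the taller card: stiff picture card 105 mm wide, 3 mm thick, fixed upright in the slot of a wooden block 80 x 55 x 22 mm; its top is 160 mm above the table; loose, 0.45 kg together. Origin under the middle of the block; x along the card's width, z up. Its -x edge is the near one, towards the robot (x never turns more than 0.45 rad from straight ahead)
- tall_edge (a point): point on the near upright edge of the taller card, 90 mm above the table (half-way up what shows of it); axes as the taller card, so x points from the edge into the card
- low_card: the lower card, not to be used: the same kind of block and card, 105 mm wide, but only 95 mm high in all. The two cards change places
- small_peg: an ordinary wooden clothes-peg, 73 mm long, 10 mm high, lying on its side; leave it. Origin under its spring
- sunglasses: folded sunglasses, 140 x 45 mm, 48 mm high; leave them. Origin under the bridge
- key_bowl: white bowl with keys, 110 mm across, 42 mm high; leave it. Origin under its middle
- tape_measure: tape measure, 80 x 36 mm, 60 mm high; leave it. Origin under its middle
- spray_can: spray can, 66 mm across, 240 mm high; leave it. Origin under its middle
- candle_jar: candle jar with wooden lid, 80 mm across, 84 mm high; leave it. Origin under its middle
Things that resemble listed ones, but are neither listed nor needed, are in the scene too. There is more than one size of the clip; the one meant has the size given above. Of the things that look like the tall_card, take the one that is farthest to the robot's left at the start.

How it is judged:
By the outcome, as a careful person would: the job done as asked, in the order asked, and still so for the second after the job is handed in, while the arm keeps its last pose, push and grip.
It also fails if it takes over 32 s, if anything falls off the work surface, if the arm or the gripper's body presses on something with over 40 N, if the wrist force passes 120 N, or if a joint passes its speed limit or range.

## Working session

There is one attempt and no reset: what is moved stays moved. The work goes in short steps, Python scripts to look and compute and a tool call to move; the robot and the scene stay as the last step left them, time stands still between calls to the robot, and variables do not carry over. Pictures are saved under pics/ and viewed, at most 10 in all, crops included, and the job is handed in when it is done.

Besides the shell and the picture viewer there is one more tool, called after "Emit:" as a command line: name --argument value ..., lists and objects as JSON in quotes. arm_command: Moves the arm, as the interface text tells. Its arguments: {"type":"object","properties":{"targets":{"type":"string"},"newtons":{"type":"number"}},"required":["targets"]}

```bash
ls; mkdir -p pics; cat > h.py <<'E'
import numpy as np,cv2
from cell import sensors,camera,bot
def shot(n,f=None):
    c=camera(n)
    if f: cv2.imwrite('pics/'+f,c['image'][:,:,::-1])
    return c
def cast(c,u,v,z):
    R=np.array(c['R']);t=np.array(c['t']);o=-R.T@t
    d=R.T@np.array([(u-c['cx'])/c['fx'],(v-c['cy'])/c['fy'],1]);return o+d*(z-o[2])/d[2]
def proj(c,X):
    p=np.array(c['R'])@np.array(X)+np.array(c['t']);return c['fx']*p[0]/p[2]+c['cx'],c['fy']*p[1]/p[2]+c['cy']
E
python3 - <<'E'
from h import *
import pickle
a=shot('top','top0.png');b=shot('side','side0.png');pickle.dump((a,b),open('c0.pkl','wb'))
for c in(a,b): print(-np.array(c['R']).T@np.array(c['t']),c['fx'],c['cx'],c['cy'],c['R'])
print(sensors.get_state())
E
```

```text
pics
[ 422.19309353   -9.3067853  1422.32560582] 436.6682397949966 320.308443692247 199.5988504409827 [[-1.71793675e-02 -9.99850940e-01 -1.72280295e-03]
 [-9.98166791e-01  1.72503900e-02 -5.80127679e-02]
 [ 5.80338395e-02  7.23022039e-04 -9.98314355e-01]]
[ 347.04930805 1025.32102671 1008.8200156 ] 454.12780207070637 321.735065134404 194.98620953214123 [[-0.99287001 -0.11898014 -0.00727177]
 [-0.07422666  0.66483751 -0.74329098]
 [ 0.09327141 -0.73745156 -0.66892872]]
{'clock': 0.1, 'joint_positions': array([ 1.05010346,  0.38417745,  0.01636608,  1.37105663, -0.0062965 ,
        1.3881871 , -0.04649954]), 'dq': array([ 0.00193304, -0.00083012, -0.00055324, -0.00394539, -0.00082433,
       -0.00160714,  0.00050071]), 'joint_torque': array([ 3.13605262e-03, -6.29136086e+01,  8.47704560e-01, -3.72756922e+01,
        1.69312715e-02,  1.04186332e-02, -5.73914258e-05]), 'tcp_pos': array([ 276.06787962, -560.21856333,  230.36079111]), 'tool_rot': array([ 9.73908749e-01,  2.26938225e-01, -2.14873607e-04, -8.63345925e-04]), 'ft_force': array([-0.02856344,  0.58230999, -0.46215812]), 'torque': array([ 0.01041388,  0.03961221, -0.02962695]), 'grip_force': 0.0, 'gripper_width': 85.52403511403242}
```

View pics/top0.png

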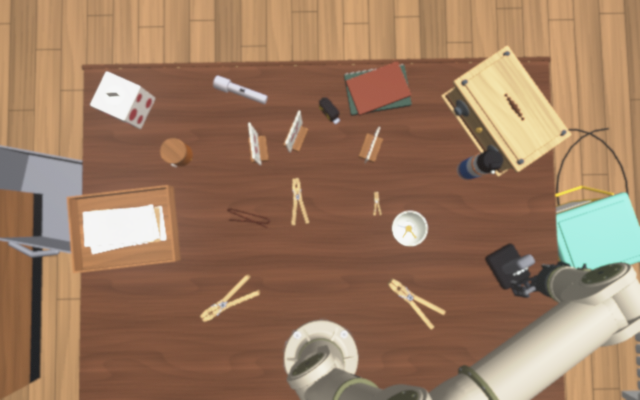

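View pics/side0.png

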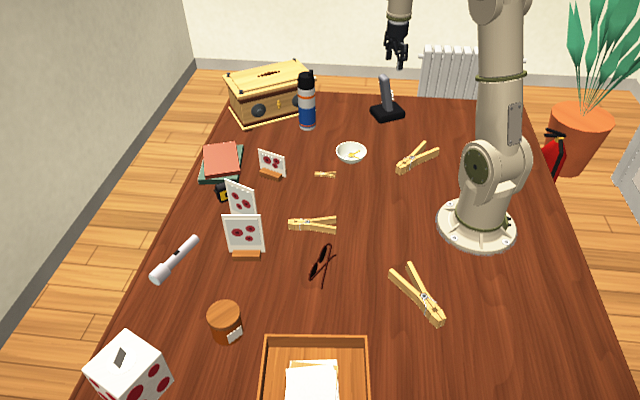

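Top view: three big clips, at (300,201), (230,299) and (417,303), plus a small peg at (377,204). Three cards stand at (257,145), (295,132) and (372,145). The last is low. I'll measure the clips and cards.

```bash
python3 - <<'E'
from h import *
import pickle
a,b=pickle.load(open('c0.pkl','rb'))
im=a['image'];hsv=cv2.cvtColor(im,cv2.COLOR_RGB2HSV)
m=cv2.inRange(hsv,(15,50,140),(35,200,255))
m=cv2.morphologyEx(m,cv2.MORPH_CLOSE,np.ones((5,5)))
for c in cv2.findContours(m,0,2)[0]:
    if cv2.contourArea(c)<20: continue
    x,y=c[:,0].mean(0)
    if not(180<x<460 and 150<y<340): continue
    P=np.array([cast(a,*p,20)[:2] for p in c[:,0]],np.float32)
    r=cv2.minAreaRect(P)
    print(np.round([x,y]),[np.round(q,1) for q in r], np.round(cv2.boxPoints(r)).tolist())
w=im[165:240,270:420];w=cv2.resize(w,None,fx=5,fy=5,interpolation=cv2.INTER_CUBIC)
v=im[105:170,235:395];v=cv2.resize(v,None,fx=5,fy=5,interpolation=cv2.INTER_CUBIC)[:, :750]
s=b['image'][170:265,210:350];s=cv2.resize(s,None,fx=5,fy=5,interpolation=cv2.INTER_CUBIC)
cv2.imwrite('pics/z1.png',np.vstack([w[:270],v])[:,:,::-1]);cv2.imwrite('pics/z2.png',s[:,:,::-1])
E
```

```text
[419. 302.] [array([ 177.2, -299.2]), array([197. ,  74.6]), np.float64(50.5)] [[86.0, -351.0], [143.0, -399.0], [269.0, -247.0], [211.0, -199.0]]
[231. 301.] [array([185.2, 290.9]), array([ 74.9, 199.9]), np.float64(33.3)] [[99.0, 354.0], [209.0, 187.0], [271.0, 228.0], [162.0, 395.0]]
[410. 232.] [array([ 398.8, -296. ]), array([37.3, 32.2]), np.float64(72.3)] [[378.0, -309.0], [408.0, -319.0], [420.0, -283.0], [389.0, -273.0]]
[377. 207.] [array([ 488.8, -185.4]), array([73.2, 25.9]), np.float64(7.1)] [[451.0, -177.0], [454.0, -203.0], [527.0, -194.0], [524.0, -168.0]]
[300. 207.] [array([500.6,  58.6]), array([ 54.5, 148.2]), np.float64(89.1)] [[426.0, 33.0], [574.0, 30.0], [575.0, 85.0], [427.0, 87.0]]
```

View pics/z1.png

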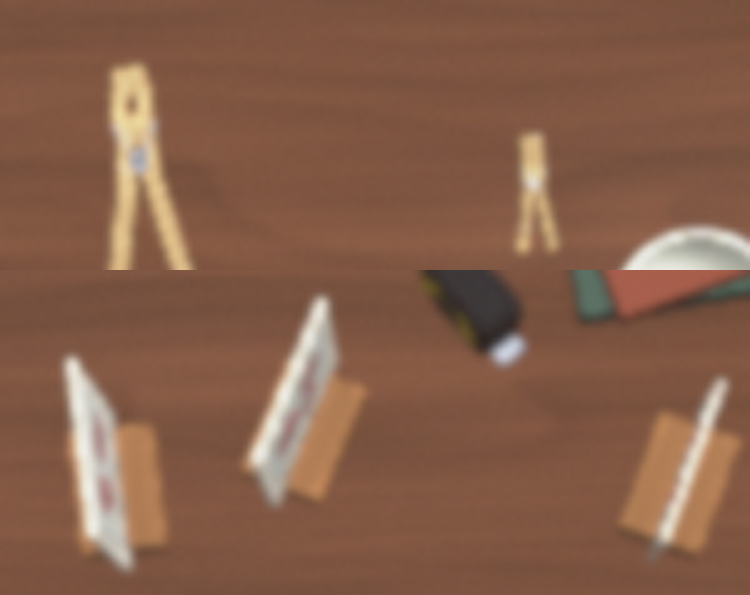

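View pics/z2.png

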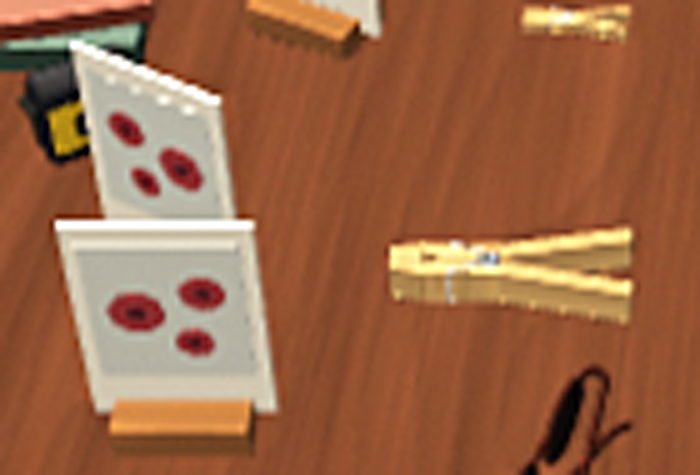

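Of the three big clips, (300,201) measures 148 mm. The other two are about 200 mm and the small peg 73 mm, so (300,201) is the one meant; its jaws point away from the robot. The tall cards are at (257,145) and (295,132). (257,145) is farthest left, so it is the target, with its picture facing left.

```bash
cat >> h.py <<'E'
def tri(a,ua,b,ub):
    L=[]
    for c,(u,v) in((a,ua),(b,ub)):
        P=np.diag([c['fx'],c['fy'],1.]);P[:2,2]=c['cx'],c['cy']
        L.append(P@np.c_[np.array(c['R']),np.array(c['t'])])
    X=cv2.triangulatePoints(L[0],L[1],np.array(ua,float).reshape(2,1),np.array(ub,float).reshape(2,1));return (X[:3]/X[3]).ravel()
E
python3 - <<'E'
from h import *
import pickle
a,b=pickle.load(open('c0.pkl','rb'))
T=lambda x,y:((x+.5)/5-.5+235,(y-270+.5)/5-.5+105)
S=lambda x,y:((x+.5)/5-.5+210,(y+.5)/5-.5+170)
n,f=T(92,541),T(70,358); ns,fs=S(253,222),S(57,222)
N,F=cast(a,*n,160),cast(a,*f,160);print('top z160',N,F,np.linalg.norm(F-N),np.arctan2(*(F-N)[1::-1]))
N2,F2=cast(b,*ns,160),cast(b,*fs,160);print('side z160',N2,F2,np.arctan2(*(F2-N2)[1::-1]))
print('tri',tri(a,n,b,ns),tri(a,f,b,fs))
for z in (5,12,22):print(z,cast(a,*T(130,570),z),cast(b,*S(275,410),z))
# clip: centroid per row of mask on plane 26
im=a['image'];m=cv2.inRange(cv2.cvtColor(im,cv2.COLOR_RGB2HSV),(15,40,120),(35,200,255))
for v in range(176,230,3):
    u=np.where(m[v,280:320])[0]+280
    if len(u): print(v,u.min(),u.max(),np.round(cast(a,u.min()-.5,v,26)[:2],1),np.round(cast(a,u.max()+.5,v,26)[:2],1))
print(cast(a,270-.5+138.5/5,165-.5+158.5/5,20))
E
```

```text
top z160 [617.96206831 185.554801   160.        ] [726.07009463 197.54509977 160.        ] 108.7709180767473 0.11045890152488859
side z160 [619.88428686 183.26483434 160.        ] [724.28664343 194.98969431 160.        ] 0.11183595379122925
tri [618.45003891 185.3572425  162.07915898] [724.42592924 196.98649028 162.14906281]
5 [622.48142528 184.80496602   5.        ] [622.76689346 181.27753363   5.        ]
12 [621.4922254  183.84627152  12.        ] [620.84421502 187.16335415  12.        ]
22 [620.07908271 182.47670795  22.        ] [618.09753154 195.57166919  22.        ]
179 292 298 [571.2  83.1] [570.8  60.6]
182 292 299 [561.6  83.2] [561.1  57.5]
185 292 300 [551.9  83.4] [551.4  54.5]
188 292 300 [542.2  83.5] [541.7  54.6]
191 293 300 [532.5  80.4] [532.1  54.7]
194 293 301 [522.9  80.5] [522.4  51.7]
197 293 301 [513.2  80.7] [512.7  51.8]
200 293 302 [503.6  80.8] [503.1  48.8]
203 293 303 [494.   80.9] [493.4  45.7]
206 293 304 [484.4  81.1] [483.7  42.6]
209 292 305 [474.8  84.4] [474.1  39.6]
212 292 305 [465.2  84.5] [464.5  39.7]
215 292 306 [455.6  84.6] [454.8  36.7]
218 292 308 [446.1  84.8] [445.1  30.4]
221 291 308 [436.5  88.1] [435.6  30.6]
224 292 295 [426.9  85. ] [426.7  72.2]
[515.95439435  65.88627621  20.        ]
```

Emit:
arm_command --targets "1 0.39 -0.5 0 0.045; 1 0.78 -1 0 0.09; 1 0.78 -1 0 0.117; 1 0.78 -1 0 0.117" --newtons 40

```text
clock: 0.5
tcp_pos: [304.2, -432.3, 231.4]
tool_rot: [0.999, 0.047, 0.0, -0.001]
ft_force: [-0.2, -0.1, 0.7]
gripper_width: 85.6
grip_force: 0.0
```

Emit:
arm_command --targets "1 0.2 -0.48 0 0; 1 0.38 -0.96 0 0; 1 0.38 -0.96 0 0"

```text
clock: 0.8
tcp_pos: [333.7, -332.1, 231.2]
tool_rot: [0.999, 0.049, 0.0, -0.001]
ft_force: [-0.1, 0.1, 0.5]
gripper_width: 85.2
grip_force: 0.0
```

Emit:
arm_command --targets "1 0.2 -0.48 0 0; 1 0.38 -0.96 0 0; 1 0.38 -0.96 0 0"

```text
clock: 1.1
tcp_pos: [362.4, -233.2, 231.4]
tool_rot: [0.999, 0.049, 0.0, -0.001]
ft_force: [-0.1, -0.1, -0.1]
gripper_width: 85.4
grip_force: 0.0
```

Emit:
arm_command --targets "1 0.2 -0.48 0 0; 1 0.39 -0.95 0 0; 1 0.39 -0.95 0 0"

```text
clock: 1.4
tcp_pos: [392.4, -135.0, 231.5]
tool_rot: [0.999, 0.049, 0.0, -0.001]
ft_force: [0.0, -0.1, 1.2]
gripper_width: 85.5
grip_force: 0.0
```

Emit:
arm_command --targets "1 0.2 -0.48 0 0; 1 0.39 -0.95 0 0; 1 0.39 -0.95 0 0"

```text
clock: 1.7
tcp_pos: [422.4, -36.7, 231.6]
tool_rot: [0.999, 0.049, 0.001, -0.001]
ft_force: [-0.1, -1.4, -0.2]
gripper_width: 85.3
grip_force: 0.0
```

Emit:
arm_command --targets "1 0.2 -0.48 0.4 0; 1 0.38 -0.94 0.8 0; 1 0.38 -0.94 1 0; 1 0.38 -0.94 1 0; 1 0.38 -0.94 1 0"

```text
clock: 2.2
tcp_pos: [450.1, 54.1, 130.6]
tool_rot: [0.999, 0.045, -0.001, -0.0]
ft_force: [0.4, -0.4, 0.4]
gripper_width: 85.2
grip_force: 0.0
```

```bash
python3 - <<'E'
from h import *
a=shot('top');b=shot('side')
s=sensors.get_state();print(s['tcp_pos'],s['tool_rot'])
z1=cv2.resize(a['image'][160:240,250:350],None,fx=5,fy=5,interpolation=2)
z2=cv2.resize(b['image'][150:250,270:370],None,fx=5,fy=5,interpolation=2)
z1=np.vstack([z1,np.zeros((100,500,3),np.uint8)])
o=np.hstack([z1,z2]);o=cv2.resize(o,None,fx=.8,fy=.8);cv2.imwrite('pics/g1.png',o[:,:,::-1])
E
```

```text
[451.29291789  53.40144646 132.3150839 ] [9.99024269e-01 4.41587792e-02 6.99044058e-04 1.55559134e-04]
```

View pics/g1.png

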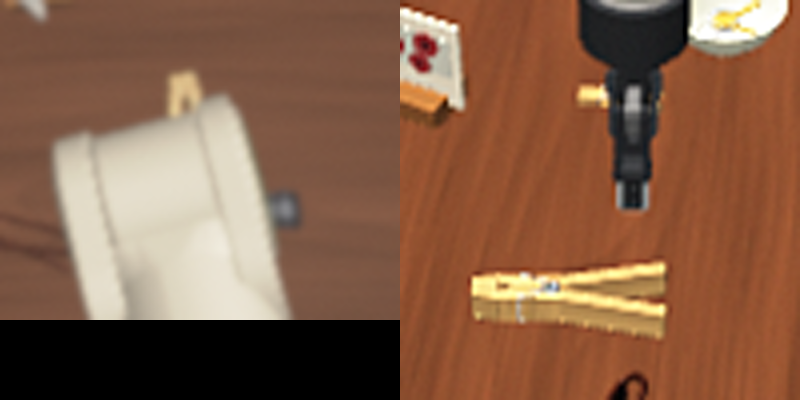

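The picture shows the clip untouched, with the tails in the side crop at about (660,300), right under the fingers. Descending with a small y fix.

Emit:
arm_command --targets "1 -0.02 -0.065 0.4 0; 1 -0.02 -0.065 0.8 0; 1 -0.02 -0.065 1 0; 1 -0.02 -0.065 1 0"

```text
clock: 2.7
tcp_pos: [446.8, 59.5, 30.1]
tool_rot: [0.999, 0.044, -0.001, 0.0]
ft_force: [-0.2, -0.4, 0.6]
gripper_width: 85.3
grip_force: 0.0
```

```bash
python3 - <<'E'
from h import *
b=shot('side')
s=sensors.get_state();print(s['tcp_pos'],s['tool_rot'])
cv2.imwrite('pics/g2.png',cv2.resize(b['image'][180:260,270:370],None,fx=6,fy=6,interpolation=2)[:,:,::-1])
E
```

```text
[447.99778054  59.94332529  31.74959688] [ 9.99024318e-01  4.41626005e-02 -2.12613118e-04  1.78692869e-04]
```

View pics/g2.png

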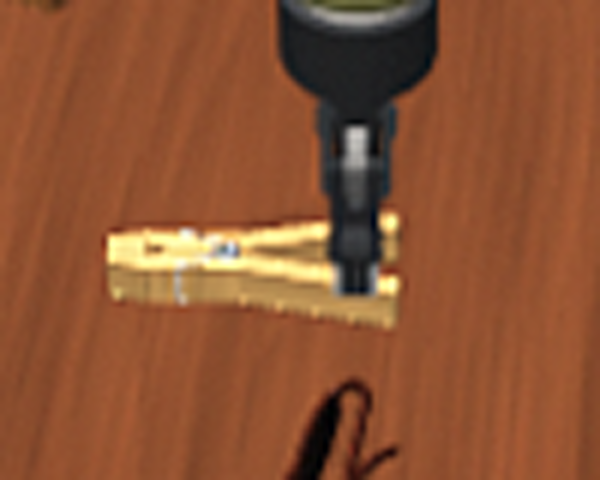

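The finger sits about 23 mm ahead of the tail end (pixel 355 against 400), as wanted. Going down and squeezing.

Emit:
arm_command --targets "1 0.01 0 0.15 0; 1 0.01 0 0.265 0; 1 0.01 0 0.265 0; 1 0.01 0 0.265 0"

```text
clock: 3.15
tcp_pos: [449.3, 61.2, 5.7]
tool_rot: [0.999, 0.045, 0.0, 0.0]
ft_force: [-0.3, 0.4, 0.4]
gripper_width: 85.4
grip_force: 0.0
```

Emit:
arm_command --targets "0.2 0 0 0 0; 0.2 0 0 0 0; -0.1 0 0 0 0; -0.3 0 0 0 0; -0.6 0 0 0 0; -1 0 0 0 0; -1 0 0 0 0; -1 0 0 0 0; -1 0 0 0 0; -1 0 0 0 0" --newtons 50

```text
clock: 4.15
tcp_pos: [450.0, 61.5, 6.2]
tool_rot: [0.999, 0.045, 0.001, 0.0]
ft_force: [-3.3, -1.1, 13.4]
gripper_width: 19.0
grip_force: 49.1
```

Emit:
arm_command --targets "-1 0 0 -0.05 0; -1 0 0 -0.15 0; -1 0 0 -0.3 0; -1 0 0 -0.5 0; -1 0 0 -0.75 0; -1 0 0 -0.95 0; -1 0 0 -0.95 0; -1 0 0 -0.95 0"

```text
clock: 4.95
tcp_pos: [448.8, 61.2, 100.1]
tool_rot: [0.999, 0.045, 0.0, 0.0]
ft_force: [0.0, -0.5, -1.2]
gripper_width: 19.0
grip_force: 49.1
```

```bash
python3 - <<'E'
from h import *
a=shot('top');b=shot('side')
s=sensors.get_state();print(s['tcp_pos'],s['tool_rot'],s['gripper_width'])
z1=cv2.resize(a['image'][150:230,260:340],None,fx=5,fy=5,interpolation=2)
z2=cv2.resize(b['image'][150:230,270:350],None,fx=5,fy=5,interpolation=2)
cv2.imwrite('pics/g3.png',np.hstack([z1,z2])[:,:,::-1])
E
```

```text
[448.00819931  61.1606135   99.03609588] [ 9.98980375e-01  4.51402556e-02 -7.53967632e-04  9.52575462e-06] 19.02436323020047
```

View pics/g3.png

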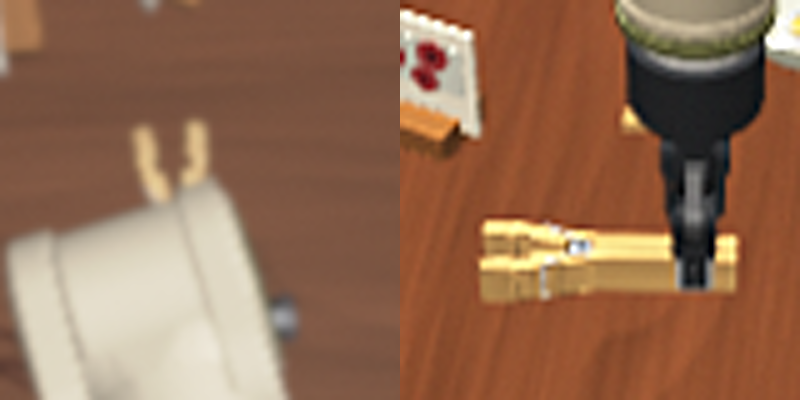

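The clip is held gaping and level. In the top crop its tips are at (145,125) and (197,122). Now the mouth's place relative to the tool.

```bash
cat >> h.py <<'E'
def yaw(q): return 2*np.arctan2(q[1],q[0])
def mouth(a,ztop,x0,x1,y0,y1):
    # fit both jaw fronts; tips = far ends of the pale-wood blobs in the window
    m=cv2.inRange(cv2.cvtColor(a['image'],cv2.COLOR_RGB2HSV),(12,60,150),(35,200,255))[y0:y1,x0:x1]
    n,l,st,ce=cv2.connectedComponentsWithStats(m)
    out=[]
    for i in range(1,n):
        if st[i][4]<12: continue
        v,u=np.where(l==i);k=v<v.min()+4
        out.append((u[k].mean()+x0,v.min()-.5+y0,cast(a,u[k].mean()+x0,v.min()-.5+y0,ztop)[:2].round(1)))
    return out
E
python3 - <<'E'
from h import *
a=shot('top');s=sensors.get_state();p=s['tcp_pos'];th=yaw(s['tool_rot']);print(p,th)
o=mouth(a,p[2]+20,275,310,165,188)
for q in o:print(q)
M=np.mean([q[2] for q in o],0);d=M-p[:2];c,n=np.cos(th),np.sin(th)
print(M,'in tool',d@[c,n],d@[n,-c],'angle',np.arctan2(d[1],d[0]))
E
```

```text
[447.94297713  61.17372485  98.87821456] 0.09030604926517702
(np.float64(298.8125), np.float64(173.5), array([577.5,  54.8]))
(np.float64(288.6666666666667), np.float64(174.5), array([575. ,  85.3]))
[576.25  70.05] in tool 128.58468701322198 2.731051952330425 angle 0.06906991719088088
```

Emit:
arm_command --targets "-1 0.03 -0.2 0 0; -1 0.06 -0.45 0.04 -0.002; -1 0.09 -0.7 0.08 -0.004; -1 0.11 -0.9 0.12 -0.007; -1 0.12 -0.99 0.16 -0.007; -1 0.12 -0.99 0.16 -0.007; -1 0.12 -0.99 0.16 -0.007"

```text
clock: 5.8
tcp_pos: [451.5, 160.0, 83.3]
tool_rot: [0.998, 0.056, -0.001, 0.0]
ft_force: [0.3, 0.1, -1.0]
gripper_width: 18.8
grip_force: 49.1
```

```bash
python3 - <<'E'
from h import *
a=shot('top');b=shot('side');s=sensors.get_state();p=s['tcp_pos'];th=yaw(s['tool_rot']);print(p,th)
o=mouth(a,p[2]+20,240,275,163,195)
for q in o:print(q)
z1=cv2.resize(a['image'][115:195,225:305],None,fx=5,fy=5,interpolation=2)
z2=cv2.resize(b['image'][185:285,210:310],None,fx=4,fy=4,interpolation=2)
cv2.imwrite('pics/g4.png',np.hstack([z1,z2])[:,:,::-1])
E
```

```text
[451.95200557 159.65313805  83.73841194] 0.11042530698775611
(np.float64(262.375), np.float64(173.5), array([581.2, 166.1]))
```

View pics/g4.png

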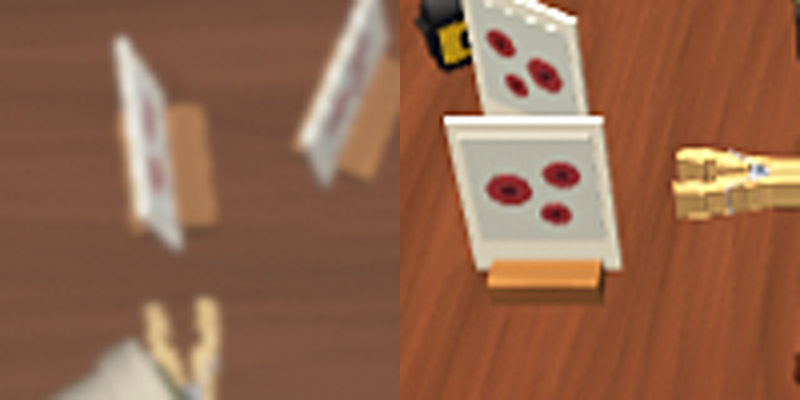

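```bash
python3 - <<'E'
from h import *
a=shot('top');b=shot('side');s=sensors.get_state();p=s['tcp_pos'];th=yaw(s['tool_rot']);c,n=np.cos(th),np.sin(th)
T=lambda x,y:((x+.5)/5-.5+225,(y+.5)/5-.5+115)
L,R=[cast(a,*T(*q),p[2]+20)[:2] for q in((154,300),(206,297))];M=(L+R)/2
print(p,L,R,'mouth tool',(M-p[:2])@[c,n],(M-p[:2])@[n,-c])
# card near edge: for each z project edge guess, and print row-wise brightness near it in top
g=cv2.cvtColor(a['image'],cv2.COLOR_RGB2HSV)
for v in range(154,166): print(v,' '.join('%3d/%3d'%(g[v,u,1],g[v,u,2]) for u in range(248,266)))
for z in(160,103,90,20): print(z,proj(a,[618.5,185,z]),proj(b,[618.5,185,z]))
# side right edge
h=cv2.cvtColor(b['image'],cv2.COLOR_RGB2HSV)
for v in range(216,252,5): print(v,' '.join('%3d/%3d'%(h[v,u,1],h[v,u,2]) for u in range(256,270)))
d=np.array([618.5,185])-M;print('edge from mouth tool x,y',d@[c,n],d@[n,-c])
E
```

```text
[452.07472791 159.90200097  83.94333122] [578.22953034 187.32067243] [579.51112663 155.73472775] mouth tool 127.30413809513502 2.4367248413088483
154 122/125 121/126 110/148  79/187  41/220  16/229  13/217  14/195  15/186  14/186  20/187  47/183  94/177 125/171 130/167 130/167 130/169 131/171
155 123/124 120/127 114/147  84/186  42/221  15/232  12/220  12/197   9/188  11/190  19/192  45/192  89/183 124/173 130/167 130/167 130/169 131/171
156 122/127 125/131 117/150  89/184  43/219  15/231  14/220  13/195  10/187   9/190  17/193  42/195  84/185 121/173 130/167 131/166 129/168 131/171
157 123/129 125/135 123/151  96/180  54/212  23/224  20/214  17/193  12/185  10/187  16/192  37/192  78/182 119/172 131/167 130/165 131/168 132/170
158 124/127 124/132 127/149 113/172  76/191  47/200  32/194  23/189  16/187  12/185  16/188  33/187  72/178 114/170 127/166 130/165 132/166 130/167
159 121/124 124/128 127/142 124/160 107/171  80/172  54/169  32/177  22/186  16/187  18/187  29/185  63/174 107/164 127/155 129/152 128/153 130/153
160 122/121 122/123 126/132 129/148 125/159 113/156  83/150  47/15
[... 1636 characters left out ...]
53 185/152 175/150 174/148 174/152 172/156 177/153 174/155
231  25/181  26/183  26/179  33/194  40/211  35/217  66/188 154/152 178/149 175/149 172/150 171/152 175/149 175/146
236  27/182  25/181  25/182  24/179  37/191  40/209  33/219  84/163 174/141 175/147 172/145 172/141 172/147 175/146
241  26/183  28/182  29/183  28/183  26/170  41/207  39/216  32/198 122/148 186/136 172/142 172/150 175/141 171/140
246  43/212  41/212  42/212  42/211  42/212  41/211  41/212  35/216  64/186 153/148 185/146 176/145 174/138 170/135
251 179/220 180/220 182/220 183/231 139/134  36/183  44/209  46/209  41/214 101/166 169/140 175/137 174/133 172/135
edge from mouth tool x,y 40.87427970237969 -9.017038766085356
```

In the top crop the jaw tips are at (154,300) and (206,297), and the card's near edge runs from (141,220) down to (182,248). The edge is about 41 mm ahead of the mouth and 8–9 mm to its left. I'll correct sideways, stop just short, and re-measure.

Emit:
arm_command --targets "-1 0 -0.04 0 0; -1 0 -0.085 0 0; -1 0.1 -0.085 0 0; -1 0.2 -0.085 0 0; -1 0.3 -0.085 0 0; -1 0.3 -0.085 0 0; -1 0.3 -0.085 0 0"

```text
clock: 6.7
tcp_pos: [480.7, 172.9, 83.5]
tool_rot: [0.998, 0.056, -0.0, -0.0]
ft_force: [0.2, -0.3, -0.9]
gripper_width: 18.7
grip_force: 49.1
```

```bash
python3 - <<'E'
from h import *
a=shot('top');b=shot('side');s=sensors.get_state();print(s['tcp_pos'],yaw(s['tool_rot']),s['gripper_width'])
z1=cv2.resize(a['image'][140:190,235:285],None,fx=8,fy=8,interpolation=2)
z2=cv2.resize(b['image'][200:250,245:295],None,fx=8,fy=8,interpolation=2)
cv2.imwrite('pics/g5.png',np.hstack([z1,z2])[:,:,::-1])
E
```

```text
[480.29358576 172.80716802  83.63847414] 0.11237410178422204 19.320270213682484
```

View pics/g5.png

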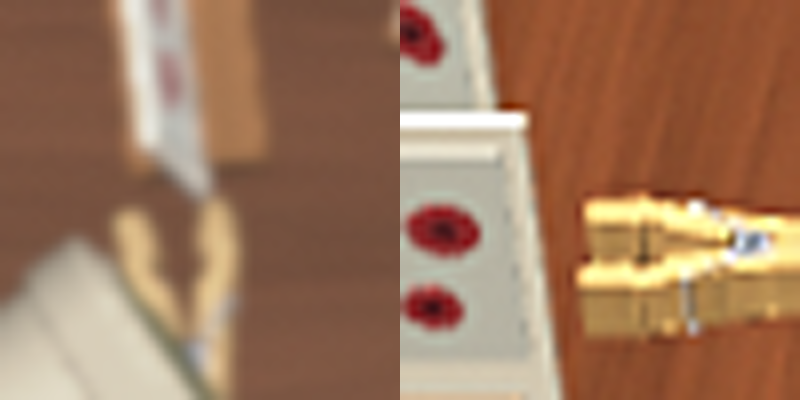

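```bash
python3 - <<'E'
from h import *
a=shot('top');b=shot('side');s=sensors.get_state();p=s['tcp_pos'];th=yaw(s['tool_rot']);c,n=np.cos(th),np.sin(th)
T=lambda x,y:((x+.5)/8-.5+235,(y+.5)/8-.5+140)
S=lambda x,y:((x-400+.5)/8-.5+245,(y+.5)/8-.5+200)
E=np.array([618.5,185]);X=np.array([c,n]);Y=np.array([n,-c])
def rel(q):d=q[:2]-E;return np.round([d@X,d@Y],1)
for z in(98,104,110):
  print(z,'side: Lout,Lin,Rin,Rout',*[rel(cast(b,*S(*q),z)) for q in((579,286),(579,263),(585,222),(585,198))],'top: L outer,R mid',*[rel(cast(a,*T(*q),z)) for q in((113,212),(217,200))])
print('tri Lout',tri(a,T(113,212),b,S(579,286)),'bottom z candidates')
for z in(72,77,82):print(z,rel(cast(b,*S(582,337),z)))
# saturation column profile of side image across left jaw front, and top row profile across both jaws
h=cv2.cvtColor(b['image'],cv2.COLOR_RGB2HSV);print('side col 270',[(v,int(h[v,270,2])) for v in range(221,246)])
g=cv2.cvtColor(a['image'],cv2.COLOR_RGB2HSV)
for v in(167,168,169,170):print(v,[(u,int(g[v,u,2])) for u in range(246,268)])
E
```

```text
98 side: Lout,Lin,Rin,Rout [-13.3 -18. ] [-12.3  -7.2] [-12.5  12.3] [-11.4  24. ] top: L outer,R mid [-10.3 -24.8] [-10.9  15.1]
104 side: Lout,Lin,Rin,Rout [-14.4 -23.5] [-13.3 -12.9] [-13.5   6.5] [-12.4  18.1] top: L outer,R mid [-11.2 -23.9] [-11.8  15.8]
110 side: Lout,Lin,Rin,Rout [-15.4 -29.1] [-14.4 -18.5] [-14.6   0.8] [-13.5  12.2] top: L outer,R mid [-12.2 -23. ] [-12.7  16.5]
tri Lout [602.96582617 207.18103054 104.48368114] bottom z candidates
72 [-12.  -17.8]
77 [-12.9 -22.3]
82 [-13.8 -26.9]
side col 270 [(221, 161), (222, 157), (223, 149), (224, 164), (225, 251), (226, 255), (227, 244), (228, 167), (229, 177), (230, 180), (231, 175), (232, 182), (233, 249), (234, 255), (235, 244), (236, 155), (237, 171), (238, 171), (239, 170), (240, 173), (241, 164), (242, 146), (243, 136), (244, 135), (245, 133)]
167 [(246, 119), (247, 119), (248, 131), (249, 163), (250, 194), (251, 199), (252, 182), (253, 154), (254, 129), (255, 118), (256, 117), (257, 117), (258, 122), (259, 142), (260, 179), (261, 208), (262, 207), (263, 181), (264, 148), (265, 124), (266, 118), (267, 116)]
168 [(246, 119), (247, 121), (248, 134), (249, 172), (250, 209), (251, 216), (252, 204), (253, 174), (254, 141), (255, 121), (256, 117), (257, 117), (258, 125), (259, 150), (260, 187), (261, 214), (262, 214), (263, 191), (264, 156), (265, 127), (266, 118), (267, 116)]
169 [(246, 121), (247, 120), (248, 132), (249, 166), (250, 205), (251, 218), (252, 214), (253, 189), (254, 153), (255, 127), (256, 118), (257, 118), (258, 126), (259, 156), (260, 196), (261, 217), (262, 218), (263, 200), (264, 164), (265, 131), (266, 119), (267, 118)]
170 [(246, 129), (247, 123), (248, 129), (249, 157), (250, 196), (251, 216), (252, 217), (253, 199), (254, 162), (255, 131), (256, 119), (257, 119), (258, 128), (259, 160), (260, 199), (261, 218), (262, 221), (263, 211), (264, 173), (265, 135), (266, 119), (267, 117)]
```

In the pictures the jaw tips are about 12.5 mm short of the edge and about 3 mm too far left. Both views and the TCP agree on this, and the mid-height is about 91 mm. Correcting, then moving in.

Emit:
arm_command --targets "-1 0 0.03 0 0; -1 0 0.03 0 0; -1 0.05 0.03 0 0; -1 0.1 0.03 0 0; -1 0.16 0.03 0 0; -1 0.22 0.03 0 0; -1 0.28 0.03 0 0; -1 0.325 0.03 0 0; -1 0.325 0.03 0 0; -1 0.325 0.03 0 0; -1 0.325 0.03 0 0"

```text
clock: 8.0
tcp_pos: [513.0, 173.6, 83.8]
tool_rot: [0.998, 0.056, -0.0, -0.0]
ft_force: [0.6, -0.6, 0.2]
gripper_width: 19.4
grip_force: 49.1
```

```bash
python3 - <<'E'
from h import *
a=shot('top');b=shot('side');s=sensors.get_state();p=s['tcp_pos'];th=yaw(s['tool_rot']);print(p,th,s['ft_force'],s['grip_force'])
d=np.array([618.5,185])-p[:2];print('edge in tool',d@[np.cos(th),np.sin(th)],d@[np.sin(th),-np.cos(th)])
z1=cv2.resize(a['image'][135:185,235:285],None,fx=8,fy=8,interpolation=2)
z2=cv2.resize(b['image'][205:255,235:285],None,fx=8,fy=8,interpolation=2)
cv2.imwrite('pics/g6.png',np.hstack([z1,z2])[:,:,::-1])
E
```

```text
[513.05712839 173.47460196  83.84616293] 0.11247245688882881 [-0.62926865  0.82109574 -0.18909209] 49.05137300491333
edge in tool 106.0702039269235 0.38185452106252704
```

View pics/g6.png

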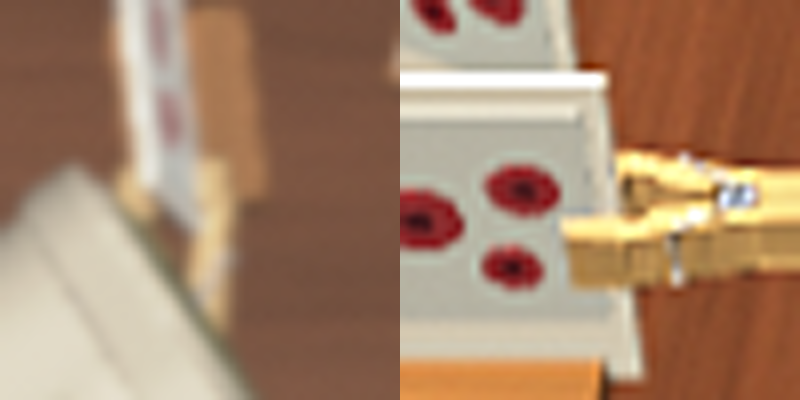

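The last picture shows the left jaw in front of the card, its tip at (565,220), and the right jaw behind it. The edge is about 20 mm inside. The card's corner hasn't moved and there is no contact force, so I'm handing in.

```bash
python3 -c "
from cell import job_done
print(job_done())"
```

```text
the job is handed in; nothing more can be done
None
```

I've handed the job in: the 148 mm clip is held squeezed open and level around the near edge of the leftmost tall card, about 90 mm up with the edge roughly 2 cm inside the jaws. In the last pictures nothing touched the card and it hadn't moved; the arm's clock read about 8 s.

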